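# Stir the office sweet bowl until both kinds are mixed

## Task

The visitors' sweet bowl has just been refilled, all the red chocolates on one side and all the gold on the other. Take the wooden spoon from its mug and stir them round and round until they are well mixed, so that every chocolate has at least one of the other colour right beside it, then stand the spoon back in the mug. Keep every chocolate in the bowl and touch them with the spoon only; do not shove or tip the bowl or the mug, and leave the coffee cup and the drink can alone.

Things in the scene. Friction and masses are not known exactly. Their poses are not given: they have to be found in the camera images.
- bowl: round white glazed bowl with the chocolates: 232 mm over the rim, 66 mm high, wall 5 mm, 1.3 kg, loose, on a foot 124 mm across. Origin: centre of its underside; z up; its yaw means nothing. Inside, the flat middle, 68 mm across, is 6 mm above the desk; around it the floor rises by 14 degrees to 19 mm above the desk at 84 mm from the axis, then steeply to the rim, 111 mm from the axis inside.
- mug: blue stoneware mug that the spoon stands in: 86 mm across, 85 mm high, 76 mm across inside, floor 5 mm thick, 0.42 kg, loose. Origin: centre of its underside. Its ear sticks out 30 mm to its +y. At the start the spoon leans in it towards the mug's +x, its tip in the far corner of the floor and its handle on the rim.
- spoon: wooden spoon with a long narrow head, 196 mm long, 45 g, loose. Origin: middle of the handle, 138 mm from the tip; x along the handle to the head, y across, z to the hollow side (up). Handle 15 mm wide (y), 16 mm thick (z), x -58 to +60 mm. At the start it leans with x pointing 49 degrees below level, hollow side up; its origin is then 116 mm above the desk, 53 mm from the mug's axis and 10 mm outside its rim.
- spoon_head (a point): centre of the spoon's head, x = +107 mm on the spoon: the head is 62 mm long (x 76 to 138), 28 mm wide, 9 mm thick (z -8 to +1 mm), straight-sided with a round tip. The spoon balances at about x = +60 mm.
- spoon_tip (a point): end of the spoon's head, x = +138 mm, z = -3.5 mm on the spoon. Pushed hard against a jammed ball with the spoon held aslant, the spoon turns in the fingers; it stirs best when nearly upright.
- red1_center (a point): centre of a loose foil-wrapped chocolate ball, dark red (with a small cream dot), 34 mm across, 20 g, smooth; its centre is 23 mm above the desk on the flat middle of the bowl. The dished floor gathers the eight balls in one close layer; they roll, but soon stop.
- red2_center (a point): centre of a loose foil-wrapped chocolate ball, dark red (with a small cream dot), 34 mm across, 20 g, smooth; its centre is 23 mm above the desk on the flat middle of the bowl. The dished floor gathers the eight balls in one close layer; they roll, but soon stop.
- red3_center (a point): centre of a loose foil-wrapped chocolate ball, dark red (with a small cream dot), 34 mm across, 20 g, smooth; its centre is 23 mm above the desk on the flat middle of the bowl. The dished floor gathers the eight balls in one close layer; they roll, but soon stop.
- red4_center (a point): centre of a loose foil-wrapped chocolate ball, dark red (with a small cream dot), 34 mm across, 20 g, smooth; its centre is 23 mm above the desk on the flat middle of the bowl. The dished floor gathers the eight balls in one close layer; they roll, but soon stop.
- gold1_center (a point): centre of a loose foil-wrapped chocolate ball, gold (with a small cream dot), 34 mm across, 20 g, smooth; its centre is 23 mm above the desk on the flat middle of the bowl. The dished floor gathers the eight balls in one close layer; they roll, but soon stop.
- gold2_center (a point): centre of a loose foil-wrapped chocolate ball, gold (with a small cream dot), 34 mm across, 20 g, smooth; its centre is 23 mm above the desk on the flat middle of the bowl. The dished floor gathers the eight balls in one close layer; they roll, but soon stop.
- gold3_center (a point): centre of a loose foil-wrapped chocolate ball, gold (with a small cream dot), 34 mm across, 20 g, smooth; its centre is 23 mm above the desk on the flat middle of the bowl. The dished floor gathers the eight balls in one close layer; they roll, but soon stop.
- gold4_center (a point): centre of a loose foil-wrapped chocolate ball, gold (with a small cream dot), 34 mm across, 20 g, smooth; its centre is 23 mm above the desk on the flat middle of the bowl. The dished floor gathers the eight balls in one close layer; they roll, but soon stop.
- cup: white foam cup with coffee, 104 mm high, 87 mm across the top, loose; origin: centre of its underside. Leave alone.
- can: blue and silver drink can, 122 mm high, 66 mm across, loose; origin: centre of its underside. Leave alone.
There are look-alikes about, which are no part of the job. Several things have the shape of the spoon; the one meant has the colours described above.

How it is judged:
By the outcome, as a careful person would: the job done as asked, in the order asked, and still so for the second after the job is handed in, with the robot touching nothing.
It also fails if it takes over 72 s, if anything falls off the work surface, if the arm or the gripper's body presses on something with over 40 N, if the wrist force passes 120 N, or if a joint passes its speed limit or range.

## Robot

A 6-joint arm with a two-finger parallel gripper is mounted at the origin on the work surface. World frame = base frame: x ahead of the robot, y to its left, z up, the work surface at z = 0. Lengths are in mm, angles in rad, forces in N, time in s.
With the tool pointing down it reaches from about 250 to 800 mm from the base axis. Payload 8.5 kg.
Tool frame: the origin (TCP) lies at the very end of the fingers, on their centre line; the grasp point (between the pads) lies 19 mm behind it; z points along the fingers, y is the direction in which the jaws open and shut (so a half turn about z gives the same grasp; the last joint's range is limited). The gripper opens to 85 mm and grips with 20 to 120 N. Pads are 22 mm wide; open, the fingers measure 114 mm over their backs; the gripper's body (76 mm by 85 mm) begins 54 mm behind the grasp point. The pads swing forward as they close: fully open they stand 13 mm farther back than shut.
Start: joints at [-1.112, 0.238, -0.013, 1.319, 0, 1.571], TCP at [232.487, -470.668, 231.276] pointing down, gripper open.
Joint ranges: [-2.66, 2.66], [-1.03, 1.9], [-1.14, 1.46], [-1.82, 2.27], [-1.45, 1.34], [-3.14, 3.14]. Speed limits (rad/s): [2.22, 2.22, 2.79, 3.14, 3.14, 3.14].

## Interface

Orientations are given as a unit quaternion [x, y, z, w].
In Python, from cell import bot gives the robot as it stands.
- The arm moves only by the tool jog_arm, never from a script. Its argument "commands" is a list of rows, each a list of 5 numbers: the shift along the world's x, y, z in m, then the turn about the world's z in rad, then the opening, from 0 (shut) to 1 (fully open). A call has 1 to 20 rows; each row shifts and turns the commanded pose from where the row before left it; what a row does not reach is not made up. A row lasts 1/10 s, in which the tool goes at most 50 mm and 8.59 degrees, less where a joint would pass 70% of its speed; a pose out of reach is approached as far as the arm can. A call with a gripper value outside its range is refused whole. The fingers move at their own pace and stop on an object; "grip_force" is the grip in N (left out, the last holds). Time passes only in rows, so rows that do not move let the fingers close. It gives the time, the measured TCP pose, the force and the opening at its end, in the units of the state.
- bot.read_state(): the state, without advancing time (a new reading comes with each control period).
- bot.read_camera(name): name is "scene" or "top" or "wrist"; returns (picture, depth): 400x640x3 uint8, red, green, blue; 400x640 float32, mm along the optical axis (not along the pixel's ray), 0 where there is no reading.
- bot.camera_params(name): a dict with "fov_y" (degrees; the focal length in pixels is half the picture's height over the tangent of half this angle, whatever the lens; pixels are square), "cx", "cy" (the principal point, pixels), "R" (3x3) and "t" (3): a world point X has camera coordinates R X + t. Camera axes: x right, y down, z forward; pixel columns grow to the right and rows downward; lengths in mm; the calibration is good to about 2 mm. A picture is of the moment at which its call begins: read the wrist's pose just before it. camera_params takes no time and is no camera call; for the wrist camera it gives the pose at the moment of the call.
- bot.hand_in(): hands the job in, once; it reports no verdict.
The state is a dict: "time": time; "q": joint angles; "qvel": joint speeds; "joint_efforts": joint torques, N m; "position": TCP position; "eef_rot": TCP orientation; "force": force on the tool from outside, world axes, zero at the start; "torque": the same for the moment, N m; "finger_gap": finger opening in mm.
Only numpy, scipy, OpenCV 4.12 (cv2) and the standard library are available. Lean on these libraries where they do the work, as an engineer would, in place of code of your own. Each camera call takes 0.05 s, during which the arm holds its last target. There are 200 camera calls.

## Working session

There is one attempt and no reset: what is moved stays moved. The work goes in short steps, Python scripts to look and compute and a tool call to move; the robot and the scene stay as the last step left them, time stands still between calls to the robot, and variables do not carry over. Pictures are saved under pics/ and viewed, about 8 in all and at most 12, crops included, and the job is handed in when it is done.

Besides the shell and the picture viewer there is one more tool, called after "Emit:" by a JSON object that holds its "fn" and its "kwargs". jog_arm: Moves the arm, as the interface text tells. Its arguments: {"type":"object","properties":{"commands":{"type":"array","items":{"type":"array","items":{"type":"number"}}},"grip_force":{"type":"number"}},"required":["commands"]}

```bash
ls; mkdir -p pics; cat > h.py <<'E'
import numpy as np, cv2
from cell import bot
def cam(n):
    p=bot.camera_params(n); im,d=bot.read_camera(n)
    return im,d,p
def save(im,f,s=1): cv2.imwrite('pics/'+f,cv2.resize(im[:,:,::-1],None,fx=s,fy=s,interpolation=cv2.INTER_CUBIC))
def pt(p,d,u,v):
    f=200/np.tan(np.radians(p['fov_y'])/2); z=np.asarray(d)
    c=np.stack([(u-p['cx'])/f*z,(v-p['cy'])/f*z,z],-1)
    return (c-np.array(p['t']))@np.array(p['R'])
def proj(p,X):
    f=200/np.tan(np.radians(p['fov_y'])/2); c=np.array(p['R'])@X+np.array(p['t'])
    return c[0]/c[2]*f+p['cx'],c[1]/c[2]*f+p['cy']
def cloud(p,d):
    v,u=np.mgrid[:400,:640]; return pt(p,d,u,v)
E
python3 - <<'E'
from h import *
o=[]
for n in('scene','top'):
    im,d,p=cam(n); np.savez('/tmp/%s.npz'%n,im=im,d=d); save(im,n+'0.png',1.25); print(n,p)
print(bot.read_state())
E
```

```text
pics
scene {'fov_y': 45.026569070682505, 'cx': 310.40973408937714, 'cy': 203.9562420256781, 'R': array([[-0.85093918,  0.52478358,  0.02246582],
       [ 0.31194008,  0.5392985 , -0.78220875],
       [-0.42260608, -0.65860408, -0.62261125]]), 't': array([ 429.44303842,  -31.53684597, 1340.00301149])}
top {'fov_y': 55.44989857518538, 'cx': 316.2661940510889, 'cy': 197.74927568749953, 'R': array([[-0.03913293, -0.99922711, -0.00371536],
       [-0.97847681,  0.03907368, -0.20262372],
       [ 0.20261228, -0.00429386, -0.97924962]]), 't': array([-68.38322281, 484.65103869, 887.22413797])}
{'time': 0.1, 'q': array([-1.11201425e+00,  2.38724960e-01, -1.41987730e-02,  1.31921164e+00,
       -1.08494941e-05,  1.57079572e+00]), 'qvel': array([ 0.00083533, -0.00067767,  0.00238713,  0.00131054,  0.00198758,
       -0.00104925]), 'joint_efforts': array([ 2.10521823e-03, -5.39721537e+01,  3.46997952e+01,  1.34367522e-02,
        9.41420740e-05,  4.48006165e-07]), 'position': array([ 232.32207328, -470.3590941 ,  230.72851111]), 'eef_rot': array([ 9.73804756e-01,  2.27384805e-01, -1.57521517e-04, -6.50750891e-04]), 'force': array([0.64207369, 0.01657162, 0.5978989 ]), 'torque': array([ 0.00824471, -0.02491434,  0.03713483]), 'finger_gap': 85.74384251452437}
```

View pics/scene0.png

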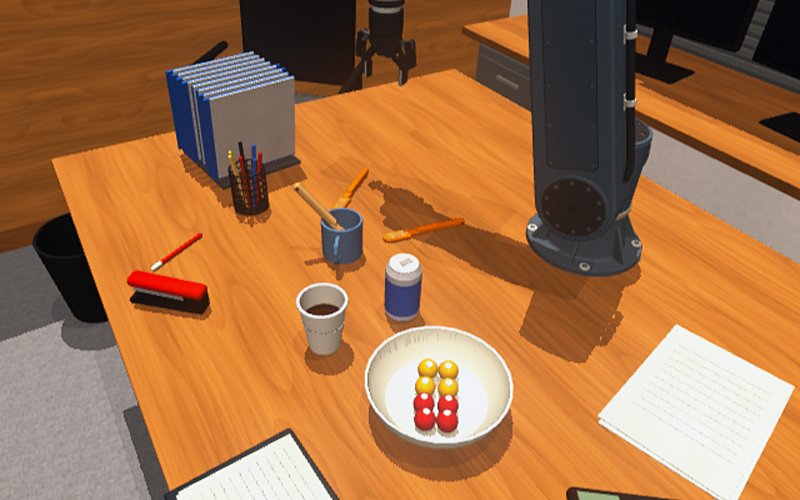

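View pics/top0.png

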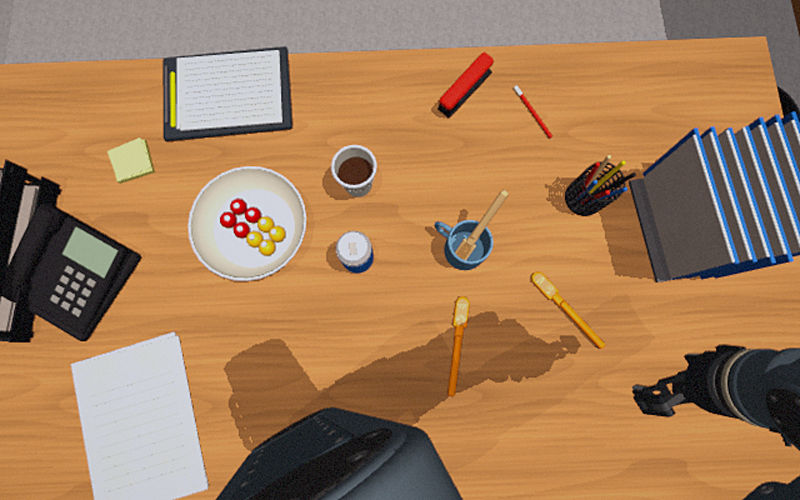

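The spoon meant is the pale wooden one in the blue mug: top image (490,220), scene (320,207). The two orange ones on the desk, at top (458,345) and (567,310), are look-alikes, and the pencil pot at (597,185) is not part of the job. Next I measure, and make the confirming crop.

```bash
cat > m.py <<'E'
from h import *
def circ(P):
    A=np.c_[2*P[:,:2],np.ones(len(P))]; s=np.linalg.lstsq(A,(P[:,:2]**2).sum(1),rcond=None)[0]
    return s[:2],np.sqrt(s[2]+s[0]**2+s[1]**2)
def load(n):
    z=np.load('/tmp/%s.npz'%n); p=bot.camera_params(n); return z['im'],z['d'],p,cloud(p,z['d'])
E
python3 - <<'E'
from m import *
for n in('top','scene'):
    im,d,p,C=load(n); hsv=cv2.cvtColor(im,cv2.COLOR_RGB2HSV).astype(int)
    H,S,V=[hsv[...,i] for i in range(3)]; ok=d>0; z=C[...,2]
    def box(cu,cv,r): m=np.zeros_like(ok); m[max(0,cv-r):cv+r,max(0,cu-r):cu+r]=1; return m&ok
    print(n,'desk z',np.median(z[box(*( (300,240,15) if n=='top' else (180,100,10)))]) if 1 else 0)
    b={'top':dict(bowl=(198,178,60),mug=(374,190,45),cup=(283,135,25),can=(284,200,25)),'scene':dict(bowl=(351,308,70),mug=(262,175,45),cup=(258,255,35),can=(322,228,35))}[n]
    for k,h in(('bowl',66),('mug',85),('cup',104),('can',122)):
        m=box(*b[k])&(abs(z-h)<6)
        if k=='mug': m&=(H>95)&(H<125)
        P=C[m]
        c,r=circ(P)
        for _ in range(8):
            e=abs(np.hypot(*(P[:,:2]-c).T)-r); P=P[e<max(2.5*np.median(e),2)]; c,r=circ(P)
        print(k,len(P),c.round(1),r.round(1),'z',np.percentile(C[m][:,2],[5,50,95]).round(1))
    m=box(*b['mug'])&(z>92)&(z<200)&(H<25); 
    P=C[m]; 
    for _ in range(3):
        o=P.mean(0); a=np.linalg.svd(P-o,full_matrices=0)[2][0]; a*=-np.sign(a[2]); e=np.linalg.norm(np.cross(P-o,a),axis=1); P=P[e<12]
    t=(P-o)@a
    print('spoon n',len(P),'mean',o.round(1),'axis',a.round(3),'ang',np.degrees(np.arcsin(-a[2])).round(1),'yaw',np.degrees(np.arctan2(a[1],a[0])).round(1),'end',(o+a*t.min()).round(1))
    if n=='top':
        # balls
        m=box(*b['bowl'])&(S>150)&(V>90)
        for nm,mm in(('red',m&((H<6)|(H>170))),('gold',m&(H>15)&(H<35))): print(nm,mm.sum(),C[mm].mean(0).round(1))
        save(im[130:240,310:450],'crop1.png',4)
E
```

```text
top desk z 1.162546163858493
bowl 809 [540.9 199.7] 111.7 z [60.7 66.3 69.6]
mug 214 [ 479.9 -229.2] 40.0 z [80.8 85.7 88.7]
cup 274 [632.8 -13.9] 40.6 z [100.3 104.9 107.8]
can 400 [471.3 -10. ] 22.9 z [117.7 123.1 125.7]
spoon n 250 mean [ 525.6 -264.8  131.5] axis [-0.524  0.411 -0.746] ang 48.3 yaw 141.9 end [ 549.5 -283.6  165.5]
red 390 [557.4 225.   38. ]
gold 982 [528.2 196.7  16.8]
scene desk z 164.02715692459998
bowl 1006 [539.5 201.3] 111.7 z [60.7 66.2 69. ]
mug 146 [ 479.  -229.1] 40.4 z [79.6 84.9 88.5]
cup 333 [630.7 -12.8] 40.6 z [ 99.  104.9 107.6]
can 245 [470.6  -7.8] 24.2 z [117.1 123.6 125.8]
spoon n 249 mean [ 526.2 -262.9  129.3] axis [-0.509  0.419 -0.752] ang 48.8 yaw 140.5 end [ 549.9 -282.4  164.3]
```

View pics/crop1.png

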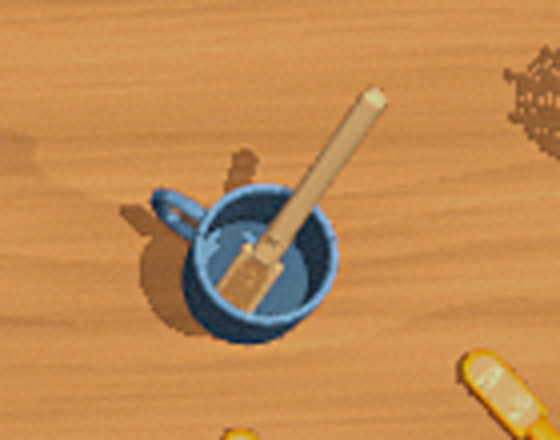

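The crop confirms it: the pale wooden spoon is in the blue mug, head at about crop (245,275) and handle end at (375,97). Both views agree to about 2 mm:
- **Mug:** (479.5, -229)
- **Bowl:** (540, 200.5)
- **Spoon lean:** 48.5°, towards yaw -39°

I'll start the approach.

Emit:
{"fn": "jog_arm", "kwargs": {"commands": [[0.02,0.014,0,0.14,0.7],[0.03,0.02,0,0.14,0.7],[0.03,0.02,0,0.14,0.7]], "grip_force": 100}}

```text
time: 0.4
position: [312.9, -416.1, 230.9]
eef_rot: [0.904, 0.427, -0.0, -0.0]
force: [-0.6, -0.9, 0.4]
finger_gap: 59.5
```

```bash
python3 -c "
from h import *
s=bot.read_state();print(s['q'],s['position'],s['eef_rot'],s['time'],s['finger_gap'])"
```

```text
[-9.25997520e-01  2.31295243e-01 -2.36175584e-02  1.31664319e+00
 -6.83360216e-06  1.33254551e+00] [ 312.88553011 -416.05827873  230.94321622] [ 9.04101068e-01  4.27318516e-01 -8.00258267e-05 -3.71321981e-04] 0.4 59.48597789022564
```

Emit:
{"fn": "jog_arm", "kwargs": {"commands": [[0.0196,0.0134,0,0.1437,0.6],[0.0196,0.0134,0,0.1437,0.6],[0.0196,0.0134,0,0.1437,0.6],[0.0196,0.0134,0,0.1437,0.6],[0.0196,0.0134,0,0.1437,0.6],[0.0196,0.0134,0,0.1437,0.6],[0.0196,0.0134,0,0.1437,0.6],[0.0196,0.0134,0,0.1437,0.6],[0.0196,0.0134,0,0.1437,0.6],[0.0196,0.0134,0,0.1437,0.6],[0.0196,0.0134,0,0.1437,0.6],[0,0,0,0,0.6],[0,0,0,0,0.6]]}}

```text
time: 1.7
position: [527.9, -268.9, 230.7]
eef_rot: [0.335, 0.942, -0.0, -0.001]
force: [0.6, 0.1, 0.3]
finger_gap: 51.4
```

```bash
python3 - <<'E'
from m import *
im,d,p=cam('wrist'); np.savez('/tmp/wrist.npz',im=im,d=d)
s=bot.read_state();print(s['q'],s['position'],s['eef_rot'],s['time'],s['finger_gap'])
C=cloud(p,d);z=C[...,2]
for o in((528.4,-268.5,127.3),(520.8,-262.3,116),(479.5,-229.1,85)): print(proj(p,np.array(o)))
m=(d>0)&(z>95)&(z<175)&(np.hypot(C[...,0]-525,C[...,1]+265)<60)
P=C[m];print(len(P))
o=P.mean(0);a=np.linalg.svd(P-o,full_matrices=0)[2][0];print(o,a*-np.sign(a[2]))
save(im,'w1.png')
E
```

```text
[-4.71825460e-01  3.56292867e-01  1.54146087e-01  1.36970581e+00
 -3.77518192e-04  2.12416240e-01] [ 527.56423376 -269.32733669  230.89618174] [ 3.35485635e-01  9.42045155e-01 -1.18864440e-04 -5.48108812e-04] 1.75 50.997103986961974
(np.float64(316.7560098125181), np.float64(201.03478309476185))
(np.float64(316.7761520184822), np.float64(185.03649349306258))
(np.float64(316.4312945327329), np.float64(114.18030690480798))
2087
[ 527.35551171 -266.16935254  134.41192375] [-0.52614326  0.40869501 -0.74574906]
```

View pics/w1.png

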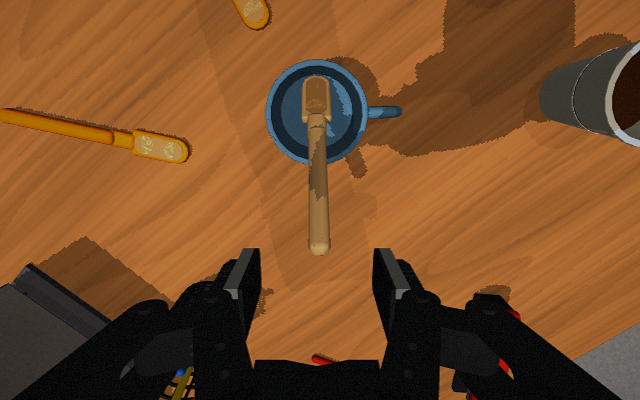

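The wrist view shows the handle running from (318,115) to (318,248), centred between the jaws. I'll descend and grip.

Emit:
{"fn": "jog_arm", "kwargs": {"commands": [[0.001,0.0,-0.03,0.01,0.6],[0,0,-0.03,0,0.6],[0,0,-0.03,0,0.6],[0,0,-0.02,0,0.6],[0,0,-0.013,0,0.6],[0,0,0,0,0.5],[0,0,0,0,0.3],[0,0,0,0,0],[0,0,0,0,0],[0,0,0,0,0],[0,0,0,0,0],[0,0,0,0,0]], "grip_force": 100}}

```text
time: 2.95
position: [529.8, -269.6, 109.2]
eef_rot: [0.33, 0.944, -0.0, 0.001]
force: [0.4, -0.2, 6.0]
finger_gap: 14.1
```

Emit:
{"fn": "jog_arm", "kwargs": {"commands": [[0.0005,-0.0004,0.004,0,0],[0.002,-0.0016,0.006,0,0],[0.003,-0.0024,0.012,0,0],[0.003,-0.0024,0.015,0,0],[0.003,-0.0024,0.02,0,0],[0.003,-0.0024,0.02,0,0],[0.002,-0.0016,0.02,0,0],[0.002,-0.0016,0.02,0,0],[0.0,0,0.03,0,0],[0,0,0.03,0,0],[0,0,0,0,0]]}}

```text
time: 4.05
position: [548.8, -284.7, 289.6]
eef_rot: [0.33, 0.944, -0.0, 0.003]
force: [0.4, -1.3, -0.2]
finger_gap: 13.5
```

```bash
cat > sp.py <<'E'
from m import *
def spoon(p,d,im,tcp):
    C=cloud(p,d); q=C-np.array(tcp)
    hsv=cv2.cvtColor(im,cv2.COLOR_RGB2HSV).astype(int)
    m=(d>0)&(q[...,2]<0)&(q[...,2]>-160)&(np.hypot(q[...,0],q[...,1])<150)&(hsv[...,0]<25)&(hsv[...,1]>60)&(C[...,2]>15)
    return m,C
E
python3 - <<'E'
from sp import *
s=bot.read_state();print(s['q'],s['position'],s['time'],s['finger_gap'],s['force'])
S=[]
for n in('scene','top','wrist'):
    im,d,p=cam(n); np.savez('/tmp/%s.npz'%n,im=im,d=d); S.append(im)
    m,C=spoon(p,d,im,s['position']); m&=C[...,2]>100
    P=C[m]; o=P.mean(0);
    for _ in range(3):
        o=P.mean(0);a=np.linalg.svd(P-o,full_matrices=0)[2][0];a*=-np.sign(a[2]);P=P[np.linalg.norm(np.cross(P-o,a),axis=1)<16]
    t=(P-o)@a
    print(n,len(P),o.round(1),a.round(3),'tip',(o+a*t.max()-s['position']).round(1))
save(np.hstack([S[0][60:260,150:450],S[2][:200,170:470]]),'c2.png',1.3)
E
```

```text
[-4.78515349e-01  3.92104321e-01  3.57169032e-01  1.52991471e+00
 -8.13610744e-05  1.93574312e-01] [ 548.7659643  -284.68688533  289.61291416] 4.05 13.506769342017712 [ 0.39144603 -1.30884825 -0.19432334]
scene 368 [ 504.2 -244.5  242.7] [-0.479  0.397 -0.783] tip [-74.6  65.  -96. ]<stdin>:7: RuntimeWarning: Mean of empty slice.
  ret = um.true_divide(
<stdin>:9: RuntimeWarning: Mean of empty slice.
Traceback (most recent call last):
IndexError: index 0 is out of bounds for axis 0 with size 0
```

Gripped and out. The tip sits 99 mm sideways from the TCP and 96 mm below it, as predicted. I'll carry it over to the bowl.

Emit:
{"fn": "jog_arm", "kwargs": {"commands": [[0.005,0.02,0,0,0],[0.009,0.032,0,0,0],[0.009,0.032,0,0,0],[0.009,0.032,0,0,0],[0.009,0.032,0,0,0],[0.009,0.032,0,0,0],[0.009,0.032,0,0,0],[0.009,0.032,0,0,0],[0.009,0.032,0,0,0],[0.009,0.032,0,0,0],[0.009,0.032,0,0,0],[0.009,0.032,0,0,0],[0.0045,0.014,-0.02,0,0],[0,0,-0.03,0,0],[0,0,-0.03,0,0],[0,0,0,0,0],[0,0,0,0,0]]}}

```text
time: 5.85
position: [655.4, 101.8, 204.7]
eef_rot: [0.33, 0.944, -0.001, -0.001]
force: [0.5, -0.4, -0.3]
finger_gap: 13.8
```

```bash
cat >> sp.py <<'E'
BOWL=np.array([540.2,200.5])
def spoonfit(n='scene',show=None):
    s=bot.read_state(); im,d,p=cam(n); np.savez('/tmp/%s.npz'%n,im=im,d=d)
    C=cloud(p,d); q=C-s['position']; hsv=cv2.cvtColor(im,cv2.COLOR_RGB2HSV).astype(int)
    m=(d>0)&(q[...,2]<5)&(q[...,2]>-150)&(np.hypot(q[...,0],q[...,1])<150)&(hsv[...,0]<25)&(hsv[...,1]>60)&(C[...,2]>70)
    P=C[m]
    for k in(30,20,15,15):
        o=P.mean(0);a=np.linalg.svd(P-o,full_matrices=0)[2][0];a*=-np.sign(a[2]);P=P[np.linalg.norm(np.cross(P-o,a),axis=1)<k]
    t=(P-o)@a; print(n,s['time'],s['position'].round(1),len(P),'axis',a.round(3),'tip-tcp',(o+a*t.max()-s['position']).round(1))
    return im
E
python3 - <<'E'
from sp import *
im=spoonfit(); save(im[180:400,220:470],'c2.png',2.4)
s=bot.read_state();print(s['q'].round(2),s['eef_rot'].round(3),s['force'])
E
```

```text
scene 5.85 [655.4 101.8 204.7] 181 axis [ 0.283 -0.868 -0.407] tip-tcp [  10.5 -132.7 -131.8]
[ 0.15  0.49  0.31  1.39 -0.    0.83] [ 0.33   0.944 -0.     0.   ] [-0.53560539  0.24689925 -0.17517842]
```

View pics/c2.png

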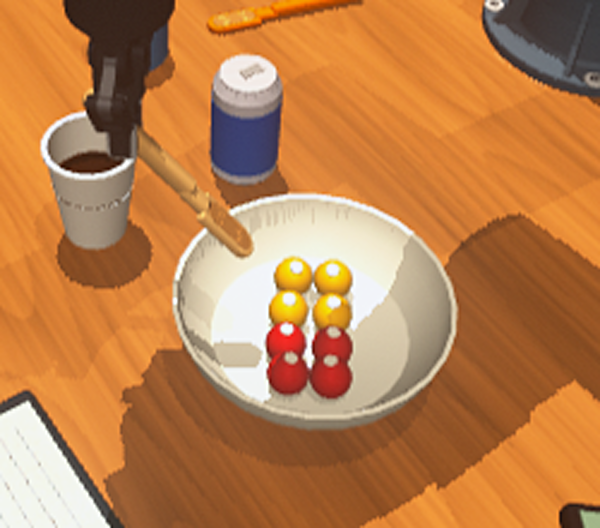

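The view shows the spoon firm, leaning over the bowl with its tip at crop (245,248). The balls lie in two columns: gold at (292,275) to (332,310), red at (287,340) to (332,378). Next I work out the stir rows, keeping the spoon leaning radially outward so the balls push only across the jaws.

```bash
cat > path.py <<'E'
import sys, numpy as np
from h import bot
B=np.array([540.2,200.5])
def pose(th,R,z): 
    a=np.radians(th); return np.r_[B+(R+99)*np.array([np.cos(a),np.sin(a)]),z]
# args: n th R z segments; start from the present state
def rows(segs):
    s=bot.read_state(); p=s['position'].copy(); e=s['eef_rot']; th=np.degrees(2*np.arctan2(e[1],e[0]))-180; th=(th+170)%360-170
    R0=np.hypot(*(p[:2]-B))-99; z0=p[2]; out=[]; cur=p.copy(); cth=th; print('now',th.round(1),R0.round(1),z0.round(1))
    t0=th
    for n,t,R,z in segs:
        for k in range(1,n+1):
            f=k/n; tt=t0+(t-t0)*f; q=pose(tt,R0+(R-R0)*f,z0+(z-z0)*f)
            d=np.round((q-cur)/1000,3); dt=round(np.radians(tt-cth),3); cur+=d*1000; cth+=np.degrees(dt)
            out.append([*map(float,d),dt,0])
        t0,R0,z0=t,R,z
    for i in range(0,len(out),20): print(str(out[i:i+20]).replace(' ','').replace('-0.0,','0,').replace('0.0,','0,'))
if __name__=='__main__': rows(eval(sys.argv[1]))
E
python3 path.py "[(1,-38.5,55,190),(5,-38.5,55,116),(30,190,43,115)]"
```

```text
now -38.5 53.3 206.0
[[0.004,0.003,-0.016,np.float64(0.0),0],[0,0,-0.015,np.float64(0.0),0],[0,0,-0.015,np.float64(0.0),0],[0,0,-0.014,np.float64(0.0),0],[0,0,-0.015,np.float64(0.0),0],[0,0,-0.015,np.float64(0.0),0],[0.012,0.017,0,np.float64(0.133),0],[0.009,0.018,0,np.float64(0.133),0],[0.006,0.019,0,np.float64(0.133),0],[0.004,0.02,0,np.float64(0.133),0],[0.001,0.021,0,np.float64(0.133),0],[-0.002,0.02,0,np.float64(0.133),0],[-0.004,0.019,0,np.float64(0.133),0],[-0.007,0.019,0,np.float64(0.133),0],[-0.009,0.018,0,np.float64(0.133),0],[-0.011,0.016,0,np.float64(0.133),0],[-0.014,0.015,0,np.float64(0.133),0],[-0.015,0.013,0,np.float64(0.133),0],[-0.017,0.01,0,np.float64(0.132),0],[-0.018,0.008,-0.001,np.float64(0.133),0]]
[[-0.019,0.006,0,np.float64(0.133),0],[-0.019,0.003,0,np.float64(0.133),0],[-0.02,0.001,0,np.float64(0.133),0],[-0.019,-0.002,0,np.float64(0.133),0],[-0.019,-0.005,0,np.float64(0.133),0],[-0.018,-0.007,0,np.float64(0.133),0],[-0.017,-0.009,0,np.float64(0.133),0],[-0.016,-0.012,0,np.float64(0.133),0],[-0.013,-0.013,0,np.float64(0.133),0],[-0.012,-0.015,0,np.float64(0.133),0],[-0.01,-0.017,0,np.float64(0.133),0],[-0.008,-0.017,0,np.float64(0.133),0],[-0.005,-0.018,0,np.float64(0.133),0],[-0.002,-0.019,0,np.float64(0.133),0],[0,-0.019,0,np.float64(0.132),0],[0.002,-0.019,0,np.float64(0.133),0]]
```

Emit:
{"fn": "jog_arm", "kwargs": {"commands": [[0.004,0.003,-0.016,0,0],[0,0,-0.015,0,0],[0,0,-0.015,0,0],[0,0,-0.014,0,0],[0,0,-0.015,0,0],[0,0,-0.015,0,0],[0.012,0.017,0,0.133,0],[0.009,0.018,0,0.133,0],[0.006,0.019,0,0.133,0],[0.004,0.02,0,0.133,0],[0.001,0.021,0,0.133,0]]}}

```text
time: 7.0
position: [693.7, 200.6, 117.4]
eef_rot: [0.001, 1.0, 0.0, 0.001]
force: [0.6, -0.2, -0.8]
finger_gap: 13.8
```

Emit:
{"fn": "jog_arm", "kwargs": {"commands": [[-0.002,0.02,0,0.133,0],[-0.004,0.019,0,0.133,0],[-0.007,0.019,0,0.133,0],[-0.009,0.018,0,0.133,0],[-0.011,0.016,0,0.133,0],[-0.014,0.015,0,0.133,0],[-0.015,0.013,0,0.133,0],[-0.017,0.01,0,0.132,0],[-0.018,0.008,-0.001,0.133,0],[-0.019,0.006,0,0.133,0],[-0.019,0.003,0,0.133,0],[-0.02,0.001,0,0.133,0]]}}

```text
time: 8.2
position: [537.6, 348.8, 116.3]
eef_rot: [0.715, -0.699, 0.0, -0.002]
force: [-0.2, -0.1, -0.5]
finger_gap: 13.5
```

```bash
cat > balls.py <<'E'
from m import *
import sys
def balls(n='top',z0=26):
    im,d,p=cam(n); np.savez('/tmp/%s.npz'%n,im=im,d=d); C=cloud(p,d)
    hsv=cv2.cvtColor(im,cv2.COLOR_RGB2HSV).astype(int); H,S,V=[hsv[...,i] for i in range(3)]
    r=np.hypot(C[...,0]-540,C[...,1]-200)<105; cc=np.array(p['R']).T@-np.array(p['t'])
    M={'red':r&((H<7)|(H>170))&(S>150)&(V>60),'gold':r&(H>16)&(H<35)&(S>150)&(V>90)}
    return im,M,C,p
if __name__=='__main__':
    n=sys.argv[1]; im,M,C,p=balls(n)
    s=bot.read_state(); print(s['time'],s['position'].round(0),s['force'].round(1))
    print({k:int(m.sum()) for k,m in M.items()})
    u,v=map(int,proj(p,np.array([540,200,30]))); save(im[max(0,v-85):v+85,max(0,u-100):u+100],sys.argv[2],3)
    print('crop origin',max(0,u-100),max(0,v-85))
E
python3 balls.py scene s3.png
```

```text
8.25 [535. 349. 116.] [-2.7 -0.7 -1. ]
{'red': 685, 'gold': 611}
crop origin 248 230
```

View pics/s3.png

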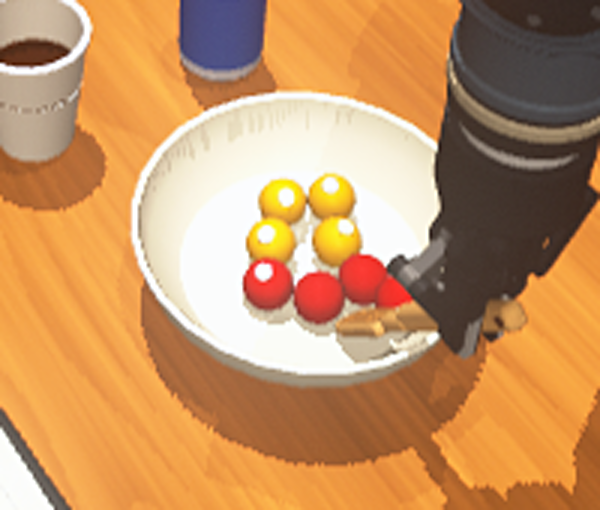

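The stir works: the reds are being pushed round at (265,283) to (390,290), and the spoon head is at (370,322). I'll continue round.

Emit:
{"fn": "jog_arm", "kwargs": {"commands": [[-0.019,-0.002,0,0.133,0],[-0.019,-0.005,0,0.133,0],[-0.018,-0.007,0,0.133,0],[-0.017,-0.009,0,0.133,0],[-0.016,-0.012,0,0.133,0],[-0.013,-0.013,0,0.133,0],[-0.012,-0.015,0,0.133,0],[-0.01,-0.017,0,0.133,0],[-0.008,-0.017,0,0.133,0],[-0.005,-0.018,0,0.133,0],[-0.002,-0.019,0,0.133,0],[0,-0.019,0,0.132,0],[0,0,0,0,0]]}}

```text
time: 9.55
position: [399.0, 193.8, 116.0]
eef_rot: [1.0, 0.021, 0.001, -0.0]
force: [-0.2, 1.1, -0.7]
finger_gap: 13.8
```

```bash
sed -i 's/dt=round(/dt=round(float(/; s/tt-cth),3)/tt-cth)),3)/' path.py; python3 - <<'E'
from h import *
s=bot.read_state();print(s['q'].round(2),s['force'].round(1))
E
python3 path.py "[(4,180,25,112),(30,-45,25,112),(5,-45,48,115),(20,100,48,115)]"; python3 balls.py scene s4.png
```

```text
[ 0.45  0.17 -0.41  0.98 -0.   -2.73] [-0.2  1.1 -0.7]
now 182.4 42.4 116.0
[[0.004,0.002,-0.001,-0.01,0],[0.005,0.002,-0.001,-0.011,0],[0.004,0.001,-0.001,-0.01,0],[0.004,0.002,-0.001,-0.011,0],[0.001,0.016,0,-0.131,0],[0.003,0.016,0,-0.131,0],[0.006,0.015,0,-0.131,0],[0.007,0.015,0,-0.13,0],[0.009,0.013,0,-0.131,0],[0.011,0.012,0,-0.131,0],[0.012,0.011,0,-0.131,0],[0.013,0.009,0,-0.131,0],[0.015,0.007,0,-0.131,0],[0.015,0.005,0,-0.131,0],[0.016,0.004,0,-0.131,0],[0.016,0.001,0,-0.131,0],[0.016,-0.001,0,-0.131,0],[0.016,-0.004,0,-0.13,0],[0.016,-0.005,0,-0.131,0],[0.014,-0.007,0,-0.131,0]]
[[0.014,-0.009,0,-0.131,0],[0.012,-0.011,0,-0.131,0],[0.011,-0.012,0,-0.131,0],[0.009,-0.013,0,-0.131,0],[0.007,-0.015,0,-0.131,0],[0.005,-0.015,0,-0.131,0],[0.003,-0.016,0,-0.131,0],[0.001,-0.016,0,-0.13,0],[-0.001,-0.017,0,-0.131,0],[-0.003,-0.015,0,-0.131,0],[-0.005,-0.016,0,-0.131,0],[-0.007,-0.014,0,-0.131,0],[-0.009,-0.014,0,-0.131,0],[-0.011,-0.012,0,-0.131,0],[0.003,-0.003,0.001,0,0],[0.003,-0.004,0,0,0],[0.004,-0.003,0.001,0,0],[0.003,-0.003,0,0,0],[0.003,-0.003,0.001,0,0],[0.012,0.014,0,0.127,0]]
[[0.011,0.015,0,0.126,0],[0.008,0.017,0,0.127,0],[0.007,0.017,0,0.126,0],[0.004,0.018,0,0.127,0],[0.001,0.019,0,0.126,0],[-0.001,0.018,0,0.127,0],[-0.003,0.019,0,0.126,0],[-0.005,0.018,0,0.127,0],[-0.007,0.017,0,0.126,0],[-0.01,0.015,0,0.127,0],[-0.012,0.015,0,0.127,0],[-0.013,0.013,0,0.126,0],[-0.015,0.011,0,0.127,0],[-0.016,0.01,0,0.126,0],[-0.017,0.007,0,0.127,0],[-0.018,0.005,0,0.126,0],[-0.018,0.002,0,0.127,0],[-0.019,0.001,0,0.126,0],[-0.018,-0.003,0,0.127,0]]
9.6 [399. 195. 116.] [ 0.7 -1.3 -0.1]
{'red': 786, 'gold': 834}
crop origin 248 230
```

Emit:
{"fn": "jog_arm", "kwargs": {"commands": [[0.004,0.002,-0.001,-0.01,0],[0.005,0.002,-0.001,-0.011,0],[0.004,0.001,-0.001,-0.01,0],[0.004,0.002,-0.001,-0.011,0],[0.001,0.016,0,-0.131,0],[0.003,0.016,0,-0.131,0],[0.006,0.015,0,-0.131,0],[0.007,0.015,0,-0.13,0],[0.009,0.013,0,-0.131,0],[0.011,0.012,0,-0.131,0],[0.012,0.011,0,-0.131,0],[0.013,0.009,0,-0.131,0],[0.015,0.007,0,-0.131,0],[0.015,0.005,0,-0.131,0],[0.016,0.004,0,-0.131,0],[0.016,0.001,0,-0.131,0],[0.016,-0.001,0,-0.131,0],[0.016,-0.004,0,-0.13,0],[0.016,-0.005,0,-0.131,0],[0.014,-0.007,0,-0.131,0]]}}

```text
time: 11.6
position: [601.9, 309.4, 109.6]
eef_rot: [-0.497, 0.868, 0.0, -0.0]
force: [-0.6, 0.3, 0.2]
finger_gap: 13.5
```

Emit:
{"fn": "jog_arm", "kwargs": {"commands": [[0.014,-0.009,0,-0.131,0],[0.012,-0.011,0,-0.131,0],[0.011,-0.012,0,-0.131,0],[0.009,-0.013,0,-0.131,0],[0.007,-0.015,0,-0.131,0],[0.005,-0.015,0,-0.131,0],[0.003,-0.016,0,-0.131,0],[0.001,-0.016,0,-0.13,0],[-0.001,-0.017,0,-0.131,0],[-0.003,-0.015,0,-0.131,0],[-0.005,-0.016,0,-0.131,0],[-0.007,-0.014,0,-0.131,0],[-0.009,-0.014,0,-0.131,0],[-0.011,-0.012,0,-0.131,0],[0,0,0,0,0]]}}

```text
time: 13.1
position: [625.6, 113.5, 110.3]
eef_rot: [0.385, 0.923, -0.0, -0.001]
force: [-2.1, 2.5, 3.2]
finger_gap: 13.8
```

```bash
cat > bc.py <<'E'
from balls import *
def centres(n):
    im,M,C,p=balls(n); out={}
    for k,m in M.items():
        P=C[m&(C[...,2]>33)&(C[...,2]<75)][:,:2].astype(np.float32)
        if len(P)<8: continue
        e,l,c=cv2.kmeans(P,4,None,(3,50,.1),20,cv2.KMEANS_PP_CENTERS); out[k]=c
        print(n,k,(c-[540.2,200.5]).round(0).tolist(),np.bincount(l.ravel()).tolist(),'rms',round((e/len(P))**.5,1))
    if len(out)==2:
        D=np.hypot(*(out['red'][:,None]-out['gold'][None]).transpose(2,0,1))
        print('nearest other: red',D.min(1).round(0),'gold',D.min(0).round(0))
if __name__=='__main__':
    s=bot.read_state(); print(s['time'],s['position'].round(1),s['force'].round(1),s['finger_gap'].round(1),s['q'].round(2)[5])
    for n in sys.argv[1:]: centres(n)
E
python3 bc.py scene top; python3 balls.py scene s4.png
```

```text
13.15 [626. 114. 110.] [-3.5  2.4  2.8]
{'red': 781, 'gold': 723}
crop origin 248 230Traceback (most recent call last):
  File "bc.py", line 13, in <module>
    s=bot.read_state(); print(s['time'],s['position'].round(1),s['force'].round(1),s['finger_gap'].round(1),s['q'].round(2)[5])
                                                                                   ^^^^^^^^^^^^^^^^^^^^^
AttributeError: 'float' object has no attribute 'round'
```

View pics/s4.png

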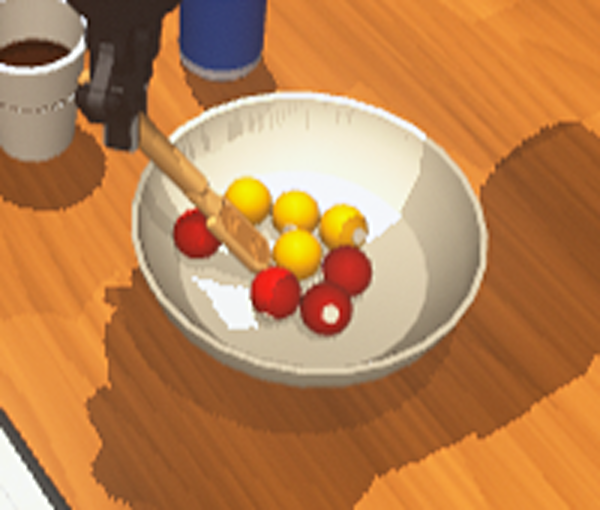

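The view shows a red alone to the left at (200,232), golds at (250,200), (297,213), (345,227), (297,253), and reds at (348,270), (275,292), (326,308). Continuing clockwise should push the golds round behind the reds.

```bash
sed -i "s/s\['finger_gap'\].round(1)/s['finger_gap']/" bc.py; python3 bc.py scene;  python3 path.py "[(2,-47,34,114),(14,-152,40,115),(2,-152,40,115)]"
```

```text
13.15 [626.5 114.1 110.3] [-3.5  2.4  2.8] 13.580601516227015 0.97
scene red [[59.0, -43.0], [9.0, 40.0], [-19.0, 24.0], [31.0, 14.0]] [154, 118, 121, 134] rms 9.2
scene gold [[-38.0, -5.0], [17.0, -47.0], [2.0, -4.0], [-17.0, -33.0]] [111, 176, 134, 114] rms 12.8
nearest other: red [42. 44. 34. 35.] gold [35. 42. 34. 57.]
now -45.0 23.1 110.3
[[0.002,-0.006,0.002,-0.018,0],[0.002,-0.005,0.002,-0.018,0],[-0.013,-0.012,0,-0.13,0],[-0.015,-0.009,0,-0.131,0],[-0.016,-0.008,0,-0.131,0],[-0.016,-0.005,0,-0.131,0],[-0.018,-0.004,0,-0.131,0],[-0.017,-0.001,0,-0.131,0],[-0.018,0.002,0,-0.131,0],[-0.018,0.004,0,-0.131,0],[-0.016,0.005,0,-0.131,0],[-0.016,0.009,0,-0.131,0],[-0.015,0.01,0.001,-0.13,0],[-0.014,0.012,0,-0.131,0],[-0.011,0.014,0,-0.131,0],[-0.01,0.015,0,-0.131,0],[0,0,0,0,0],[0,0,0,0,0]]
```

Emit:
{"fn": "jog_arm", "kwargs": {"commands": [[0.002,-0.006,0.002,-0.018,0],[0.002,-0.005,0.002,-0.018,0],[-0.013,-0.012,0,-0.13,0],[-0.015,-0.009,0,-0.131,0],[-0.016,-0.008,0,-0.131,0],[-0.016,-0.005,0,-0.131,0],[-0.018,-0.004,0,-0.131,0],[-0.017,-0.001,0,-0.131,0],[-0.018,0.002,0,-0.131,0],[-0.018,0.004,0,-0.131,0],[-0.016,0.005,0,-0.131,0],[-0.016,0.009,0,-0.131,0],[-0.015,0.01,0.001,-0.13,0],[-0.014,0.012,0,-0.131,0],[-0.011,0.014,0,-0.131,0],[-0.01,0.015,0,-0.131,0],[0,0,0,0,0],[0,0,0,0,0]]}}

```text
time: 15.0
position: [419.6, 135.5, 115.7]
eef_rot: [0.97, 0.244, 0.001, 0.0]
force: [1.4, 1.4, 2.8]
finger_gap: 13.5
```

```bash
python3 bc.py scene top
```

```text
15.0 [419.6 135.5 115.7] [1.4 1.4 2.8] 13.487541649816217 2.96
scene red [[-16.0, 38.0], [39.0, 13.0], [31.0, -19.0], [16.0, 39.0]] [135, 137, 118, 125] rms 9.2
scene gold [[-50.0, -39.0], [-58.0, 3.0], [-9.0, 5.0], [-47.0, 36.0]] [64, 167, 122, 194] rms 10.7
nearest other: red [31. 48. 46. 42.] gold [83. 55. 34. 31.]
top red [[31.0, 15.0], [26.0, -29.0], [40.0, 5.0], [32.0, -18.0]] [41, 50, 51, 41] rms 7.8
top gold [[-2.0, 1.0], [-51.0, -51.0], [-9.0, -7.0], [-32.0, -29.0]] [19, 22, 26, 2] rms 5.1
nearest other: red [36. 41. 43. 39.] gold [36. 79. 41. 58.]
```

```bash
cat > tp.py <<'E'
import sys, numpy as np
from h import bot
B=np.array([540.2,200.5]); L=99
def zt(x,y): return 113.5+.25*max(0,np.hypot(x,y)-34)
def rows(wp):  # waypoints tip (x,y,lean[deg]) rel. bowl, one row each; optional 4th: TCP z
    s=bot.read_state(); cur=s['position'].copy(); e=s['eef_rot']; c=np.degrees(2*np.arctan2(e[1],e[0]))-180; c=(c+170)%360-170
    out=[]; 
    for w in wp:
        x,y,l=w[:3]; a=np.radians(l); q=np.array([B[0]+x+L*np.cos(a),B[1]+y+L*np.sin(a),w[3] if len(w)>3 else zt(x,y)])
        d=np.round((q-cur)/1000,3); t=round(float(np.radians(l-c)),3); cur+=d*1000; c+=np.degrees(t)
        if abs(t)>.15 or np.linalg.norm(d)>.05: print('BIG',w,d,t)
        out.append('[%g,%g,%g,%g,0]'%(*d,t))
    for i in range(0,len(out),20): print('['+','.join(out[i:i+20]).replace('-0,','0,')+']')
def now():
    s=bot.read_state(); p=s['position']; e=s['eef_rot']; c=np.degrees(2*np.arctan2(e[1],e[0]))-180; c=(c+170)%360-170
    a=np.radians(c); return p[0]-B[0]-L*np.cos(a),p[1]-B[1]-L*np.sin(a),c
def arc(th0,th1,n,R0,R1,lean0=None,lean1=None,cx=0,cy=0):
    o=[]
    for k in range(1,n+1):
        f=k/n; t=th0+(th1-th0)*f; R=R0+(R1-R0)*f; a=np.radians(t)
        o.append((cx+R*np.cos(a),cy+R*np.sin(a),t if lean0 is None else lean0+(lean1-lean0)*f))
    return o
E
python3 -c "
from tp import *
print(now())
rows(arc(-152,-40,14,40,50)+arc(-40,-40-720,40,50,20,-40,-40))"
```

```text
(np.float64(-33.29225583577404), np.float64(-18.813499988432113), np.float64(-151.88643925738998))
[[0.008,-0.017,0,0.138,0],[0.012,-0.015,0,0.139,0],[0.014,-0.014,0,0.14,0],[0.016,-0.011,0,0.14,0],[0.017,-0.01,0,0.139,0],[0.019,-0.007,0,0.14,0],[0.02,-0.004,0.001,0.139,0],[0.02,-0.001,0,0.14,0],[0.02,0.001,0,0.14,0],[0.02,0.004,0,0.139,0],[0.019,0.007,0,0.14,0],[0.018,0.01,0.001,0.14,0],[0.017,0.012,0,0.139,0],[0.015,0.015,0,0.14,0],[-0.012,-0.01,0,0,0],[-0.015,-0.005,0,0,0],[-0.015,-0.001,-0.001,0,0],[-0.014,0.004,0,0,0],[-0.012,0.008,0,0,0],[-0.009,0.012,0,0,0]]
[[-0.005,0.013,0,0,0],[0,0.014,-0.001,0,0],[0.003,0.013,0,0,0],[0.008,0.011,0,0,0],[0.01,0.008,0,0,0],[0.013,0.005,0,0,0],[0.012,0,-0.001,0,0],[0.012,-0.004,0,0,0],[0.01,-0.006,0,0,0],[0.008,-0.01,0,0,0],[0.004,-0.011,0,0,0],[0,-0.012,0,0,0],[-0.003,-0.011,-0.001,0,0],[-0.007,-0.009,0,0,0],[-0.008,-0.006,0,0,0],[-0.01,-0.004,0,0,0],[-0.011,0,0,0,0],[-0.01,0.003,0,0,0],[-0.008,0.006,0,0,0],[-0.005,0.008,0,0,0]]
[[-0.003,0.009,0,0,0],[0,0.009,0,0,0],[0.002,0.008,0,0,0],[0.005,0.008,0,0,0],[0.007,0.005,0,0,0],[0.008,0.002,0,0,0],[0.008,0,0,0,0],[0.008,-0.002,0,0,0],[0.006,-0.005,0,0,0],[0.004,-0.006,0,0,0],[0.002,-0.007,0,0,0],[0,-0.007,0,0,0],[-0.002,-0.006,0,0,0],[-0.004,-0.005,0,0,0]]
```

Emit:
{"fn": "jog_arm", "kwargs": {"commands": [[0.008,-0.017,0,0.138,0],[0.012,-0.015,0,0.139,0],[0.014,-0.014,0,0.14,0],[0.016,-0.011,0,0.14,0],[0.017,-0.01,0,0.139,0],[0.019,-0.007,0,0.14,0],[0.02,-0.004,0.001,0.139,0],[0.02,-0.001,0,0.14,0],[0.02,0.001,0,0.14,0],[0.02,0.004,0,0.139,0],[0.019,0.007,0,0.14,0],[0.018,0.01,0.001,0.14,0],[0.017,0.012,0,0.139,0],[0.015,0.015,0,0.14,0],[-0.012,-0.01,0,0,0],[-0.015,-0.005,0,0,0],[-0.015,-0.001,-0.001,0,0],[-0.014,0.004,0,0,0],[-0.012,0.008,0,0,0],[-0.009,0.012,0,0,0]]}}

```text
time: 17.1
position: [575.1, 112.5, 115.8]
eef_rot: [0.344, 0.939, -0.001, -0.001]
force: [-0.6, 0.1, 0.2]
finger_gap: 13.8
```

Emit:
{"fn": "jog_arm", "kwargs": {"commands": [[-0.005,0.013,0,0,0],[0,0.014,-0.001,0,0],[0.003,0.013,0,0,0],[0.008,0.011,0,0,0],[0.01,0.008,0,0,0],[0.013,0.005,0,0,0],[0.012,0,-0.001,0,0],[0.012,-0.004,0,0,0],[0.01,-0.006,0,0,0],[0.008,-0.01,0,0,0],[0.004,-0.011,0,0,0],[0,-0.012,0,0,0],[-0.003,-0.011,-0.001,0,0],[-0.007,-0.009,0,0,0],[-0.008,-0.006,0,0,0],[-0.01,-0.004,0,0,0],[-0.011,0,0,0,0],[-0.01,0.003,0,0,0],[-0.008,0.006,0,0,0],[-0.005,0.008,0,0,0]]}}

```text
time: 19.1
position: [592.5, 120.3, 116.4]
eef_rot: [0.344, 0.939, 0.001, 0.005]
force: [14.5, -9.5, 22.4]
finger_gap: 13.5
```

```bash
python3 bc.py scene top; python3 balls.py scene s5.png;  python3 -c "
from tp import *
print(now())"
```

```text
19.1 [592.5 120.3 116.4] [14.5 -9.5 22.4] 13.520144000582775 0.9
scene red [[2.0, 8.0], [38.0, -29.0], [-2.0, -24.0], [28.0, -20.0]] [112, 71, 118, 72] rms 8.9
scene gold [[36.0, 7.0], [-21.0, 37.0], [13.0, 41.0], [-35.0, 3.0]] [109, 131, 136, 104] rms 11.0
nearest other: red [34. 36. 42. 28.] gold [28. 37. 35. 37.]
top red [[29.0, -36.0], [-27.0, -32.0], [1.0, -35.0], [-41.0, -33.0]] [10, 30, 32, 44] rms 6.6
19.25 [593. 121. 117.] [ 8.  -4.5 15.5]
{'red': 588, 'gold': 823}
crop origin 248 230
(np.float64(-22.945104318543457), np.float64(-15.462456973801856), np.float64(-40.20528599288713))
```

View pics/s5.png

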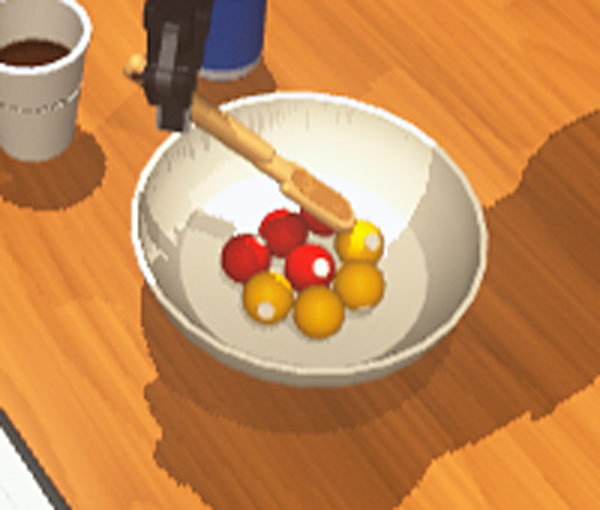

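The force is 22 N: the spoon has ridden onto a red ball and turned a little in the fingers. The bowl has not moved. I'll lift off and remeasure. The balls are nearly mixed; only the red at (283,232) lacks a gold neighbour.

Emit:
{"fn": "jog_arm", "kwargs": {"commands": [[0,0,0.015,0,0],[0.004,-0.003,0.025,0,0],[0.008,-0.006,0.025,0,0],[0,0,0,0,0],[0,0,0,0,0]], "grip_force": 120}}

```text
time: 19.75
position: [600.9, 111.8, 178.3]
eef_rot: [0.344, 0.939, 0.0, 0.0]
force: [-1.2, 1.0, -1.5]
finger_gap: 13.3
```

```bash
cat > ang.py <<'E'
from sp import *
def ang(n='scene'):
    s=bot.read_state(); im,d,p=cam(n); C=cloud(p,d); q=C-s['position']
    e=s['eef_rot']; a=2*np.arctan2(e[1],e[0])-np.pi; u=np.array([np.cos(a),np.sin(a)]); v=np.array([-u[1],u[0]])
    r=q[...,:2]@u; l=q[...,:2]@v; h=q[...,2]
    m=(d>0)&(abs(l)<16)&(r<-25)&(r>-150)&(h<10)&(h>-140)&(C[...,2]>60)
    P=np.c_[r[m],h[m]]
    k=np.polyfit(P[:,0],P[:,1],1)
    for _ in range(3): e=abs(np.polyval(k,P[:,0])-P[:,1]); P=P[e<8]; k=np.polyfit(P[:,0],P[:,1],1)
    print('t',s['time'],s['position'].round(1),'F',s['force'].round(1),'n',len(P),'angle',np.degrees(np.arctan(k[0])).round(1),'h at r=0',k[1].round(1),'far end r,h',P[P[:,0].argmin()].round(1))
if __name__=='__main__': ang()
E
python3 ang.py; python3 bc.py scene top
```

```text
t 19.75 [600.9 111.8 178.3] F [-1.2  1.  -1.5] n 543 angle 40.8 h at r=0 31.2 far end r,h [-122.4  -74.7]
19.8 [600.3 111.8 177.5] [-0.5  0.9 -0.8] 13.32086195709321 0.89
scene red [[36.0, -17.0], [2.0, -24.0], [-30.0, -24.0], [3.0, 8.0]] [109, 111, 93, 103] rms 9.1
scene gold [[-19.0, 36.0], [38.0, 15.0], [-37.0, 8.0], [15.0, 41.0]] [130, 131, 91, 137] rms 9.2
nearest other: red [32. 50. 33. 35.] gold [36. 32. 33. 35.]
top red [[-37.0, -34.0], [34.0, -29.0], [4.0, -32.0], [-22.0, -31.0]] [29, 38, 52, 21] rms 7.2
```

All eight are located: a red in the centre with golds and reds round it. Only the red at (2,-24) from the bowl centre lacks a gold (nearest 50 mm). The spoon now hangs at 41°. I'll push that red inward with a sideways stroke, leaning across the motion.

Emit:
{"fn": "jog_arm", "kwargs": {"commands": [[0.008,0.005,0,0.12,0],[0.008,0.005,0,0.12,0],[0.008,0.005,0,0.12,0],[0.008,0.005,0,0.12,0],[0.007,0.005,0,0.12,0],[0.006,0.006,0,0.1,0],[0,0,-0.02,0,0],[0,0,-0.02,0,0],[0,0,-0.02,0,0],[0,0,-0.014,0,0],[0,0,0,0,0]]}}

```text
time: 21.0
position: [644.0, 142.7, 101.1]
eef_rot: [0.0, 1.0, -0.001, -0.003]
force: [-0.7, -0.4, -0.8]
finger_gap: 13.2
```

Emit:
{"fn": "jog_arm", "kwargs": {"commands": [[0,0.006,-0.001,0,0],[0,0.006,-0.002,0,0],[0,0.006,-0.002,0,0],[0,0.005,-0.001,0,0],[0,0.005,-0.001,0,0],[0,0.005,-0.001,0,0],[0,0,0,0,0]]}}

```text
time: 21.7
position: [646.0, 176.8, 96.1]
eef_rot: [0.0, 1.0, 0.0, -0.0]
force: [0.2, -1.0, -0.5]
finger_gap: 13.4
```

```bash
python3 bc.py scene; python3 ang.py; python3 balls.py scene s6.png
```

```text
21.7 [646.  176.8  96.1] [ 0.2 -1.  -0.5] 13.424771090462464 0.27
scene red [[5.0, 10.0], [41.0, -12.0], [-31.0, -20.0], [-1.0, 41.0]] [116, 99, 93, 114] rms 8.8
scene gold [[-33.0, 49.0], [27.0, 62.0], [-36.0, 13.0], [33.0, 25.0]] [188, 215, 104, 142] rms 11.2
nearest other: red [31. 37. 33. 33.] gold [33. 35. 33. 31.]
t 21.75 [646.1 176.4  96.2] F [ 0.3 -0.3 -0.8] n 145 angle 35.9 h at r=0 23.4 far end r,h [-80.6 -35.6]
21.85 [646. 176.  96.] [-0.1 -0.6 -0.7]
{'red': 695, 'gold': 854}
crop origin 248 230
```

View pics/s6.png

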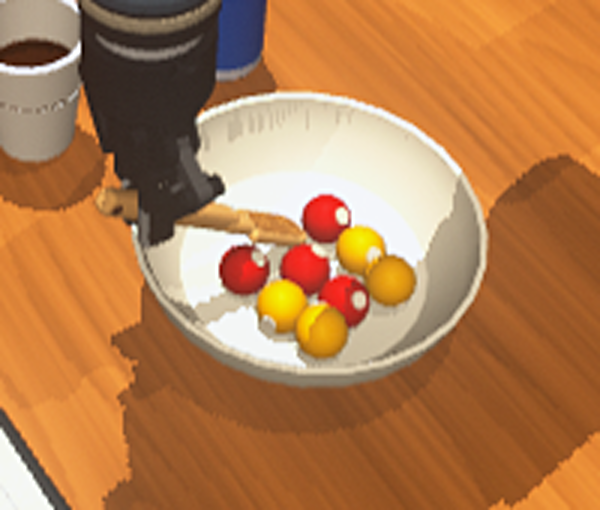

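The stroke worked: every ball now has an opposite-colour neighbour within 37 mm. I'll withdraw gently and recheck.

Emit:
{"fn": "jog_arm", "kwargs": {"commands": [[0,-0.003,0,0,0],[0,-0.005,0.002,0,0],[0,-0.008,0.004,0,0],[0,-0.01,0.006,0,0],[0,-0.004,0.02,0,0],[0,0,0.03,0,0],[0,0,0.03,0,0],[0,0,0.02,0,0],[0,0,0,0,0],[0,0,0,0,0]]}}

```text
time: 22.85
position: [646.2, 145.3, 208.5]
eef_rot: [0.001, 1.0, -0.0, 0.0]
force: [-0.4, -0.8, -0.4]
finger_gap: 13.1
```

```bash
python3 bc.py scene; python3 ang.py
```

```text
22.85 [646.2 145.3 208.5] [-0.4 -0.8 -0.4] 13.132674897978584 0.22
scene red [[5.0, 9.0], [-31.0, -21.0], [-1.0, 40.0], [40.0, -12.0]] [116, 92, 106, 98] rms 8.7
scene gold [[-33.0, 48.0], [30.0, 55.0], [35.0, 22.0], [-36.0, 13.0]] [186, 204, 138, 97] rms 9.8
nearest other: red [32. 34. 34. 34.] gold [34. 34. 32. 34.]
t 22.9 [645.8 145.3 207.6] F [ 0.2 -0.4 -1.6] n 351 angle 39.9 h at r=0 29.4 far end r,h [-122.9  -71.9]
```

All eight are now touching an opposite colour (32 to 34 mm) and holding still with the spoon clear. I'll return the spoon to the mug.

Emit:
{"fn": "jog_arm", "kwargs": {"commands": [[0,0,0.03,0,0],[0,0,0.03,0,0],[0,-0.01,0.03,0,0],[-0.007,-0.03,0.004,-0.048,0],[-0.007,-0.03,0,-0.048,0],[-0.007,-0.03,0,-0.048,0],[-0.007,-0.03,0,-0.048,0],[-0.007,-0.03,0,-0.048,0],[-0.007,-0.03,0,-0.048,0],[-0.007,-0.03,0,-0.048,0],[-0.007,-0.03,0,-0.048,0],[-0.007,-0.03,0,-0.048,0],[-0.007,-0.03,0,-0.049,0],[-0.007,-0.03,0,-0.049,0],[-0.007,-0.03,0,-0.049,0],[-0.007,-0.03,0,-0.049,0],[-0.007,-0.029,0,-0.049,0],[0,0,-0.03,0,0],[0,0,-0.03,0,0],[0,0,-0.01,0,0]]}}

```text
time: 24.95
position: [546.2, -282.6, 228.1]
eef_rot: [0.333, 0.943, 0.0, -0.003]
force: [-1.0, -0.3, -0.6]
finger_gap: 13.2
```

Emit:
{"fn": "jog_arm", "kwargs": {"commands": [[0,0,0,0,0],[0,0,0,0,0]]}}

```text
time: 25.15
position: [548.4, -283.0, 233.0]
eef_rot: [0.332, 0.943, -0.0, 0.0]
force: [-0.2, -0.0, -0.1]
finger_gap: 13.3
```

```bash
python3 - <<'E'
from ang import *
ang(); s=bot.read_state(); print(s['eef_rot'],s['finger_gap'])
z=cam('scene'); im,d,p=z
M=np.array([479.5,-229.1]); e=s['eef_rot']; a=2*np.arctan2(e[1],e[0])-np.pi; u=np.array([np.cos(a),np.sin(a)]); v=np.array([-u[1],u[0]]); print('lean',np.degrees(a))
C=cloud(p,d); r=(C[...,:2]-M)@u; l=(C[...,:2]-M)@v
hsv=cv2.cvtColor(im,cv2.COLOR_RGB2HSV)
m=(d>0)&(abs(l)<25)&(r>-60)&(r<60)&(C[...,2]>100)&(C[...,2]<230)&(hsv[...,0]<25)&(hsv[...,1]>60)
P=np.c_[r[m],l[m],C[...,2][m]]; i=P[:,2].argsort()[:25]; print(len(P),'lowest r,l,z',P[i].mean(0).round(1),'min r',P[:,0].min().round(1),'head l',np.percentile(P[P[:,0]<0][:,1],[2,50,98]).round(1))
R=np.load('/tmp/scene.npz')
from m import circ
H=hsv[...,0]; mm=(H>95)&(H<125)&(abs(C[...,2]-85)<5)&(np.hypot(r,l)<50)&(d>0); Q=C[mm]; c,rr=circ(Q); print('mug',c.round(1),rr.round(1),len(Q))
save(im[110:240,180:360],'s7.png',3.5)
E
```

```text
t 25.15 [ 548.4 -283.   233. ] F [-0.2 -0.  -0.1] n 336 angle 40.4 h at r=0 31.0 far end r,h [-123.2  -71.8]
[ 3.32385767e-01  9.43143213e-01 -1.74042025e-04  7.42567937e-04] 13.48072969302728
lean -38.827303651815036
332 lowest r,l,z [-29.3   5.9 163.2] min r -35.8 head l [-10.4   6.9  16.2]
mug [ 478.6 -229.2] 40.0 177
```

View pics/s7.png

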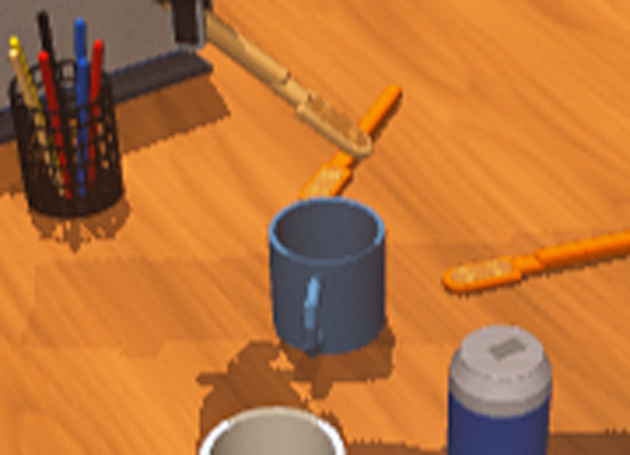

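The view shows the head at crop (345,135), in line with the mug mouth at (327,228). It is about 3 mm off sideways and close to the far wall, so I correct that and lower.

Emit:
{"fn": "jog_arm", "kwargs": {"commands": [[0.001,-0.005,-0.02,0,0],[0,0,-0.025,0,0],[0,0,-0.025,0,0],[0,0,-0.02,0,0],[0,0,-0.012,0,0],[0,0,-0.008,0,0],[0,0,0,0,0],[0,0,0,0,0]]}}

```text
time: 26.05
position: [549.6, -288.3, 123.3]
eef_rot: [0.333, 0.943, -0.0, 0.001]
force: [0.5, -0.4, -0.4]
finger_gap: 13.1
```

```bash
python3 - <<'E'
from ang import *
s=bot.read_state(); print(s['position'],s['force'])
im,d,p=cam('scene')
M=np.array([479,-229.1]); e=s['eef_rot']; a=2*np.arctan2(e[1],e[0])-np.pi; u=np.array([np.cos(a),np.sin(a)]); v=np.array([-u[1],u[0]])
C=cloud(p,d); r=(C[...,:2]-M)@u; l=(C[...,:2]-M)@v; hsv=cv2.cvtColor(im,cv2.COLOR_RGB2HSV)
m=(d>0)&(abs(l)<20)&(r>-37)&(r<80)&(C[...,2]>30)&(C[...,2]<150)&(hsv[...,0]<25)&(hsv[...,1]>60)
P=np.c_[r[m],l[m],C[...,2][m]]
for x in range(-40,80,10):
    k=abs(P[:,0]-x)<5
    if k.any(): print(x,k.sum(),P[k][:,1].min().round(1),P[k][:,1].max().round(1),'z',P[k][:,2].min().round(1),P[k][:,2].max().round(1))
H=hsv[...,0]; mm=(H>95)&(H<125)&(abs(C[...,2]-85)<5)&(np.hypot(r,l)<50)&(d>0); Q=C[mm]; c,rr=circ(Q); print('mug',c.round(1),rr.round(1),len(Q))
save(im[110:240,180:360],'s8.png',3.5)
E
```

```text
[ 549.63322854 -288.29878045  123.27474083] [ 0.46941722 -0.428532   -0.44744301]
-20 5 -17.2 -1.9 z 61.2 65.8
-10 24 -15.0 10.6 z 64.1 73.9
0 37 -13.9 12.3 z 68.6 82.9
10 38 -16.8 14.5 z 71.8 89.8
20 34 -10.3 11.8 z 80.7 99.5
30 34 -7.5 6.9 z 87.4 114.6
40 40 -13.7 14.5 z 37.2 121.1
50 34 -8.3 7.2 z 101.3 127.0
60 36 -11.0 9.0 z 113.5 136.5
70 33 -9.3 6.0 z 123.0 142.4
mug [ 478.9 -228.9] 40.1 172
```

View pics/s8.png

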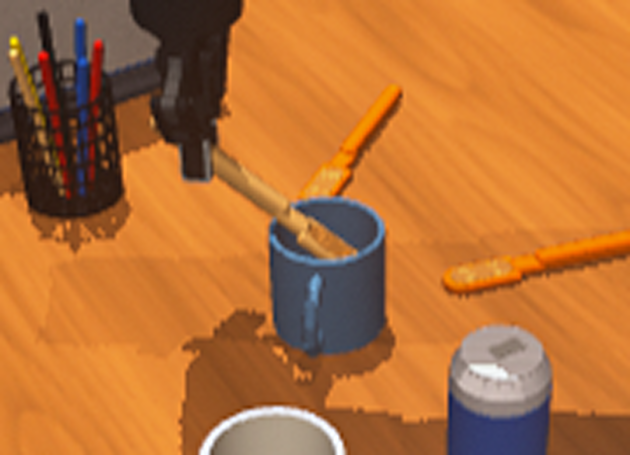

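Head inside the mug at crop (325,240), handle just above the rim, mug unmoved. I'll lower a touch more and open gently.

Emit:
{"fn": "jog_arm", "kwargs": {"commands": [[0,0,-0.004,0,0],[0,0,-0.003,0,0],[0,0,0,0,0]], "grip_force": 40}}

```text
time: 26.4
position: [549.0, -287.9, 115.4]
eef_rot: [0.333, 0.943, 0.0, -0.0]
force: [-1.2, 0.5, 3.4]
finger_gap: 13.2
```

Emit:
{"fn": "jog_arm", "kwargs": {"commands": [[0,0,0,0,0.17],[0,0,0,0,0.19],[0,0,0,0,0.21],[0,0,0,0,0.23],[0,0,0,0,0.25],[0,0,0,0,0.3],[0,0,0,0,0.35],[0,0,0,0,0.4],[0,0,0,0,0.4],[0,0,0,0,0.4]]}}

```text
time: 27.4
position: [549.1, -288.1, 115.3]
eef_rot: [0.333, 0.943, -0.0, -0.0]
force: [-0.3, 0.3, -0.9]
finger_gap: 34.2
```

```bash
cat > fin.py <<'E'
from ang import *
s=bot.read_state(); print(s['time'],s['position'].round(1),s['force'].round(1),s['finger_gap'])
im,d,p=cam('scene')
M=np.array([479,-229.1]); a=np.radians(-38.8); u=np.array([np.cos(a),np.sin(a)]); v=np.array([-u[1],u[0]])
C=cloud(p,d); r=(C[...,:2]-M)@u; l=(C[...,:2]-M)@v; hsv=cv2.cvtColor(im,cv2.COLOR_RGB2HSV)
m=(d>0)&(abs(l)<25)&(r>-37)&(r<100)&(C[...,2]>88)&(C[...,2]<200)&(hsv[...,0]<25)&(hsv[...,1]>60)
P=C[m]
for _ in range(3):
    o=P.mean(0);A=np.linalg.svd(P-o,full_matrices=0)[2][0];A*=-np.sign(A[2]);P=P[np.linalg.norm(np.cross(P-o,A),axis=1)<15]
t=(P-o)@A; print(len(P),'angle',np.degrees(np.arcsin(-A[2])).round(1),'yaw',np.degrees(np.arctan2(A[1],A[0])).round(1),'top end',(o+A*t.min()).round(1))
H=hsv[...,0]; mm=(H>95)&(H<125)&(abs(C[...,2]-85)<5)&(np.hypot(r,l)<50)&(d>0); Q=C[mm]; c,rr=circ(Q); print('mug',c.round(1),rr.round(1),len(Q))
E
python3 fin.py
```

```text
27.4 [ 549.1 -288.1  115.3] [-0.3  0.3 -0.9] 34.202438234124756
246 angle 52.5 yaw 144.1 top end [ 555.6 -286.4  181.1]
mug [ 479.  -228.7] 39.9 173
```

Emit:
{"fn": "jog_arm", "kwargs": {"commands": [[0,0,0,0,0.6],[0,0,0,0,0.6],[0,0,0.01,0,0.6],[0,0,0.02,0,0.6],[0,0,0.03,0,0.6],[0,0,0.03,0,0.6],[0,0,0.03,0,0.6],[0,0,0.03,0,0.6],[-0.04,-0.02,0,0,0.6],[-0.04,-0.02,0,0,0.6],[-0.04,-0.02,0,0,0.6],[-0.04,-0.02,0,0,0.6],[-0.03,-0.02,0,0,0.6],[0,0,0,0,0.6],[0,0,0,0,0.6]]}}

```text
time: 28.95
position: [358.6, -388.5, 266.2]
eef_rot: [0.334, 0.943, -0.0, 0.001]
force: [-0.1, -1.0, -0.0]
finger_gap: 51.0
```

```bash
python3 fin.py; python3 bc.py scene top; python3 - <<'E'
from m import *
im,d,p=cam('scene'); C=cloud(p,d); z=C[...,2]
for k,h,g in(('bowl',66,(540,200)),('cup',104,(631,-13)),('can',122,(471,-9))):
    P=C[(d>0)&(abs(z-h)<6)&(np.hypot(C[...,0]-g[0],C[...,1]-g[1])<130*(k=='bowl')+55*(k!='bowl'))]; c,r=circ(P)
    for _ in range(8): e=abs(np.hypot(*(P[:,:2]-c).T)-r); P=P[e<max(2.5*np.median(e),2)]; c,r=circ(P)
    print(k,c.round(1),r.round(1))
save(im[110:390,180:470],'end.png',2)
E
```

```text
28.95 [ 358.6 -388.5  266.2] [-0.1 -1.  -0. ] 51.0192050856757
270 angle 50.6 yaw 141.7 top end [ 548.7 -283.1  167.8]
mug [ 478.7 -228.9] 40.2 164
29.0 [ 359.3 -388.1  265.9] [0.4 0.4 0.3] 51.188635472931395 -0.15
scene red [[-1.0, 40.0], [5.0, 9.0], [-31.0, -21.0], [41.0, -12.0]] [106, 114, 98, 105] rms 8.8
scene gold [[-33.0, 48.0], [30.0, 55.0], [35.0, 21.0], [-36.0, 13.0]] [183, 209, 124, 102] rms 9.7
nearest other: red [34. 33. 34. 34.] gold [34. 34. 33. 34.]
top red [[39.0, -19.0], [-4.0, 36.0], [-34.0, -25.0], [5.0, 3.0]] [71, 84, 89, 75] rms 9.5
top gold [[-37.0, 41.0], [34.0, 17.0], [25.0, 49.0], [-39.0, 8.0]] [123, 89, 116, 90] rms 10.1
nearest other: red [36. 32. 33. 32.] gold [34. 32. 32. 33.]
bowl [539.5 201.3] 111.8
cup [631.  -12.6] 40.3
can [470.7  -7.6] 24.7
```

View pics/end.png

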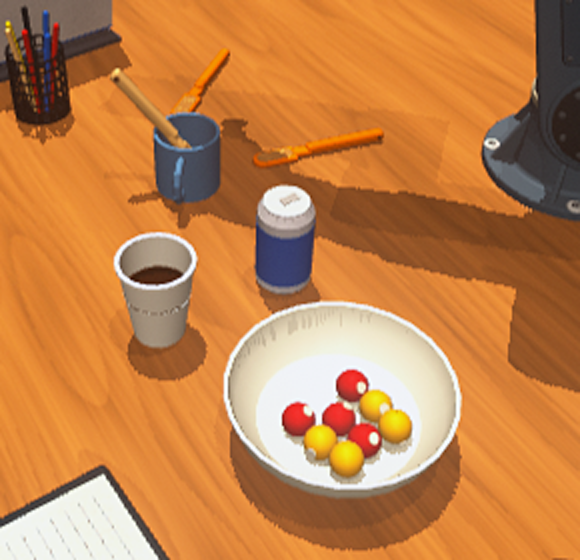

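The spoon stands in the mug at (150,110). The eight balls are in the bowl at about (297,418) to (395,425), mixed. Bowl, mug, cup and can are where they were to within 1 mm. Handing in.

```bash
python3 -c "
from cell import bot
print(bot.hand_in())"
```

```text
the job is handed in; nothing more can be done
None
```

The chocolates are mixed, the wooden spoon is back in its mug, and the job was handed in at about 29 s of the 72 s allowed.

I stirred about three turns in all, in both directions. One sideways push then brought in the last red that had no gold beside it.

**Last checks**
- **Mixing:** two camera views agree that all eight balls are in the bowl. Each has one of the other colour 32–36 mm away, centre to centre, so touching or nearly so.
- **Spoon:** it leans in the mug at about 50°, against 49° at the start. I released it with the tip about 30 mm above the mug floor, and it dropped the rest of the way.
- **Other things:** the bowl, mug, cup and can are within about 1 mm of where they started.

**What went wrong:** at about 19 s the spoon rode up onto a red ball. The wrist force showed about 29 N (22 N of it vertical) and the spoon turned in the fingers from 49° to about 41°. I lifted it off and finished at that angle. The bowl did not move.

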